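Pop the car fob out of its dock and trap it

ROBOT

A 7-joint arm with a two-finger parallel gripper is mounted at the origin on the work surface. World frame = base frame: x ahead of the robot, y to its left, z up, the work surface at z = 0. Lengths are in m, angles in rad, forces in N, time in s.
With the tool pointing down it reaches from about 0.425 to 0.925 m from the base axis. Payload 6.8 kg.
Tool frame: the origin (TCP) lies midway between the tips of the shut fingers; the grasp point (between the pads) lies 19 mm behind it; y points along the fingers, z is the direction in which the jaws open and shut, and the axes are right-handed (so a half turn about y gives the same grasp; the last joint's range is limited). The gripper opens to 85 mm and grips with 20 to 120 N. Pads are 22 mm wide; open, the fingers measure 114 mm over their backs; the gripper's body (76 mm by 85 mm) begins 54 mm behind the grasp point. The pads swing forward as they close: fully open they stand 13 mm farther back than shut.
Start: joints at [-1.446, 0.477, 0.022, 1.555, -0.011, 1.109, -0.083], TCP at [0.156, 0.657, 0.231] pointing down, gripper open.
Joint ranges: [-2.96, 2.96], [-0.34, 2.1], [-1.41, 1.46], [0.24, 2.44], [-1.37, 4.51], [0.17, 1.92], [-2.96, 2.96]. Speed limits (rad/s): [2.39, 2.39, 3.14, 3.14, 3.14, 3.14, 3.14].

INTERFACE

Orientations are given as a unit quaternion [w, x, y, z].
In Python, from station import bot gives the robot as it stands. The module is installed in compiled form; this text tells all that it offers.
- The arm moves only by the shell command python3 -m crank 'ROWS' [FORCE]. ROWS is JSON, a list of rows, each an object with "linear": the shift along the tool's x, y, z in m, a list of three; "dr": the turn, a rotation vector about the tool's x, y, z in degrees, a list of three; "hand": the gripper command: -1 is shut, 1 is fully open, values between are in proportion. A call has 1 to 10 rows; each row is the pose to reach, as a shift and turn from the pose commanded when the call began, along the tool's axes at that moment; what a row does not reach only later rows make up. A row lasts 1/12 s, in which the tool goes at most 41.7 mm and 7.16 degrees, less where a joint would pass 70% of its speed; a pose out of reach is approached as far as the arm can. A call with a gripper value outside its range is refused whole. The fingers move at their own pace and stop on an object; FORCE is the grip in N (left out, the last holds). Time passes only in rows, so rows that repeat a pose let the fingers close. It gives the time, the measured TCP pose, the force and the opening at its end, in the units of the state.
- bot.get_obs(): the state, without advancing time (a new reading comes with each control period).
- bot.read_camera(name): name is "scene" or "side" or "wrist"; returns the picture (480x640x3 uint8, blue, green, red); there is no depth.
- bot.camera_params(name): a dict with "K" (3x3 intrinsics, pixels), "R" (3x3) and "t" (3): a world point X has camera coordinates R X + t; the wrist camera has in their place "hand_eye" (4x4, takes a point from camera to tool coordinates, whose origin is the TCP and whose axes are the tool frame's). Camera axes: x right, y down, z forward; pixel columns grow to the right and rows downward; lengths in m; the calibration is good to about 2 mm. A picture is of the moment at which its call begins: read the wrist's pose just before it. camera_params takes no time and is no camera call.
- bot.hand_in(): hands the job in, once; it reports no verdict.
Trained networks look in the newest picture that a camera, given by its name, has taken for a name from the list of things; names that differ only in an ending like _2 or _b are one class to them, and where a whole thing is asked for, a point or a joint stands for the part that bears it (a point fixed in the world has none). Each returns a list of dicts, best first, with "score" (0 to 1); they miss things now and then, are a little off and sometimes report something else, mostly with a low value. They report only what shows in the picture. A call takes as long as a camera call. They do not tell look-alikes from the thing itself.
- bot.search_frame(camera, target): "extent" ([left, top, right, bottom] in pixels, round what is visible of it).
- bot.cut_out(camera, target): "pixels" (480x640 bool, what is visible of it) and "extent" ([left, top, right, bottom] in pixels, round what is visible of it).
- bot.place_of(camera, target): "xy" ([column, row] in pixels: a listed point, or the origin of a listed thing).
The state is a dict: "t": time; "q": joint angles; "joint_vel": joint speeds; "joint_torque": joint torques, N m; "eef_pos": TCP position; "tool_rot": TCP orientation; "contact_force": force on the tool from outside, world axes, zero at the start; "torque": the same for the moment, N m; "gripper_width": opening from 0.0 (shut) to 1.0 (fully open).
Only numpy, scipy, OpenCV 4.12 (cv2) and the standard library are available. Lean on these libraries where they do the work, as an engineer would, in place of code of your own. Each camera call takes 0.05 s, during which the arm holds its last target. There are 200 camera calls.

TASK

The black car fob sits in the channel of the wooden spring dock: press the round steel button beside the channel with one fingertip so that the spring pops the fob out, and trap the fob with the other finger in the channel before it slides away out of the open end. Finish while holding: your program ends with the finger still in place, keeping the popped fob still against the push of the spring, inside the channel. Do not pick up or pinch the fob, and leave everything else on the console where it is.

Things in the scene. Friction and masses are not known exactly. Their poses are not given: they have to be found in the camera images.
- dock: Fixed wooden fob dock, slab 140 x 130 x 16 mm. Origin on the table: in its frame the slab spans x -60..+80, y -65..+65 mm, z up. On top a channel along x at y = -30 mm: 40 mm wide, floor 16 mm above the table, walls 5 mm thick, tops 26 mm above the table, closed at +x, open at x = -60 mm. The fob pops towards -x. Button at x = -40, y = +30 mm, beside the free part of the channel.
- fob_center (a point): Centre of the black car fob: loose, 60 mm long (x, along the channel), 36 wide, 15 high, about 75 g, lying on the channel floor, top 31 mm above the table. At the start at x = +28, y = -30 mm of the dock, front face at x = -2 mm. Once released the spring shoves it to -x in a fraction of a second and, if nothing stands in the way, out of the open end.
- button_top (a point): Centre of the top of the round steel release button, 28 mm across, 27 mm above the table at rest, 20 mm when fully down (4 mm above the channel floor). Pressed straight down.
- button (a joint): Travel of the button in m: 0 at rest, 0.007 fully down. Spring: about 2 N to start it, 5.5 N fully down; it springs back when let go. The catch of the ejector lets go at about 0.0045.
- pusher (a joint): Travel in m of the spring pusher behind the fob: 0 cocked, held by the catch; 0.065 at its end stop. Released, it drives the fob to -x with about 3 N at first and 1.7 N at the end stop, and keeps pushing on a fob that is stopped before that. It stays out when the button is let go.
- bowl: Stoneware key bowl, round, 136 mm across, 62 mm tall. Loose; to be left alone. Origin at the centre of its underside.
- lunchbox: Grey plastic lunchbox with a white latch clip at each end, 176 x 126 x 60 mm. Loose; to be left alone. Origin at the centre of its underside.
- tealight: Glass tealight holder, 58 mm across, 50 mm tall, standing some 8 to 12 cm in front of the open mouth of the dock's channel. Loose; to be left alone. Origin at the centre of its underside.
- case: Grey spectacle case, 130 x 50 x 36 mm, beside the dock on its button side. Loose; to be left alone. Origin at the centre of its underside.
- shoehorn: Steel shoehorn, 180 mm long, 34 mm wide, 8 mm thick, lying beside the dock on its channel side. Loose; to be left alone. Origin at the centre of its underside.
- fob: The same fob; origin at the centre of its underside.
- channel_spot (a point): Point on the channel's floor directly opposite the button, midway between the channel walls: dock x = -40, y = -30 mm, 16 mm above the table. It is 60 mm from the button's centre (along the dock's y) and 38 mm ahead of the fob's front face at the start.
Things that resemble listed ones, but are neither listed nor needed, are in the scene too. What is meant by the fob is not red, and is the smaller of those in its own colour. Leave any turquoise look-alike of the dock alone.

How it is judged:
By the outcome, as a careful person would: the job done as asked, in the order asked, and still so for the second after the job is handed in, while the arm keeps its last pose, push and grip.
It also fails if it takes over 32 s, if anything falls off the work surface, if the arm or the gripper's body presses on something with over 40 N, if the wrist force passes 120 N, or if a joint passes its speed limit or range.

## Working session

There is one attempt and no reset: what is moved stays moved. The work goes in short steps, Python scripts to look and compute and a shell command to move; the robot and the scene stay as the last step left them, time stands still between calls to the robot, and variables do not carry over. Pictures are saved under pics/ and viewed, about 8 in all and at most 12, crops included, and the job is handed in when it is done.

```bash
mkdir -p pics; python3 - <<'E'
from station import bot
import cv2,numpy as np
o=bot.get_obs();print(o['t'],o['eef_pos'],o['tool_rot'],o['gripper_width'],o['contact_force'])
ims=[]
for c in ['scene','side']:
    im=bot.read_camera(c);cv2.imwrite(f'pics/{c}0.png',im)
    p=bot.camera_params(c);print(c,p['K'].tolist() if hasattr(p['K'],'tolist') else p['K'],np.round(-np.array(p['R']).T@np.array(p['t']),3))
    for n in ['dock','fob_center','button_top','channel_spot','tealight','bowl','lunchbox','case','shoehorn']:
        print(n,[(np.round(r['xy']).tolist(),round(r['score'],2)) for r in bot.place_of(c,n)[:4]])
E
```

```text
0.0 [0.15560505 0.65621267 0.23030396] [-0.70167439  0.70296941 -0.0821481   0.08208986] 1.0026066384790588 [ 0.98794441  0.42037212 -0.78587063]
scene [[477.84186803735787, 0.0, 317.55197002279345], [0.0, 477.84186803735787, 250.18899285620498], [0.0, 0.0, 1.0]] [ 0.988 -0.846  0.9  ]
dock [([294.0, 183.0], 0.83), ([242.0, 277.0], 0.76), ([357.0, 245.0], 0.59), ([353.0, 249.0], 0.29)]
fob_center [([346.0, 293.0], 0.76), ([415.0, 267.0], 0.72), ([355.0, 246.0], 0.64)]
button_top [([302.0, 172.0], 0.57), ([245.0, 259.0], 0.39), ([364.0, 228.0], 0.37)]
channel_spot [([285.0, 174.0], 0.77), ([223.0, 274.0], 0.7), ([342.0, 236.0], 0.65)]
tealight [([328.0, 218.0], 0.85)]
bowl [([233.0, 404.0], 0.78)]
lunchbox [([393.0, 189.0], 0.6), ([362.0, 229.0], 0.44)]
case [([393.0, 232.0], 0.98)]
shoehorn [([317.0, 256.0], 0.74)]
side [[451.1727876003168, 0.0, 322.89539369709576], [0.0, 451.1727876003168, 237.5830801310508], [0.0, 0.0, 1.0]] [ 0.097 -0.62   0.977]
dock [([196.0, 211.0], 0.97), ([309.0, 311.0], 0.79), ([320.0, 209.0], 0.76), ([266.0, 210.0], 0.26)]
fob_center [([385.0, 238.0], 0.71), ([373.0, 179.0], 0.67), ([331.0, 207.0], 0.52)]
button_top [([182.0, 195.0], 0.53), ([294.0, 295.0], 0.47), ([332.0, 206.0], 0.25)]
channel_spot [([306.0, 208.0], 0.88), ([296.0, 320.0], 0.7), ([170.0, 214.0], 0.6)]
tealight [([265.0, 209.0], 0.97)]
bowl [([463.0, 372.0], 0.71), ([309.0, 191.0], 0.47)]
lunchbox [([265.0, 147.0], 0.93)]
case [([319.0, 174.0], 0.79)]
shoehorn [([315.0, 236.0], 0.58)]
```

View pics/scene0.png

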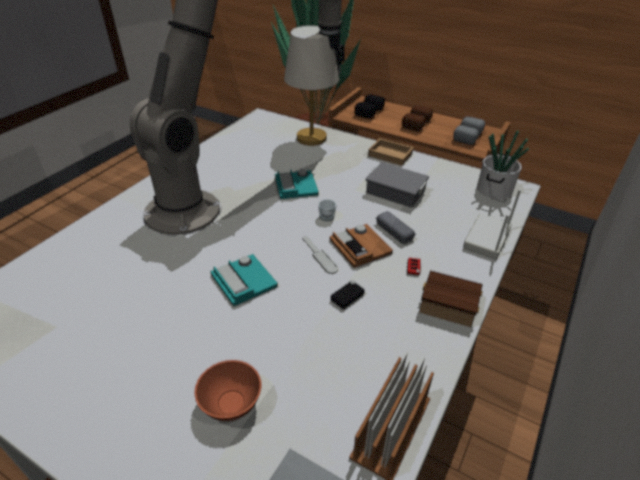

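View pics/side0.png

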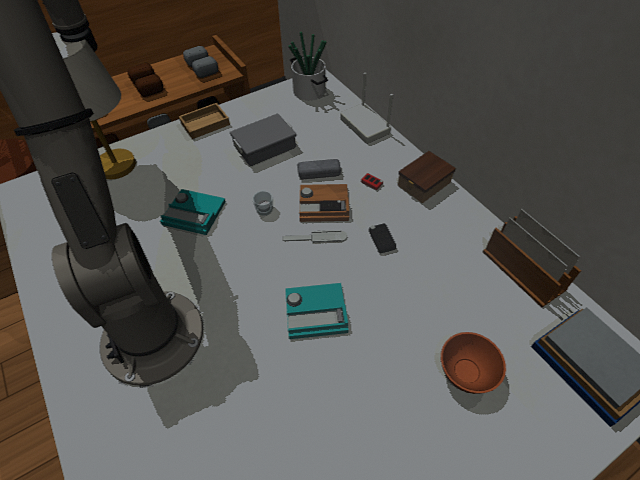

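Candidates in the side view are: the small black fob in the wooden dock (331,207), a larger loose black fob (383,238), a red fob (372,181), and turquoise docks at (193,211) and (317,311). I choose the wooden dock at (325,202) and will check it in a crop.

```bash
cat > h.py <<'E'
import numpy as np,cv2
from scipy.spatial.transform import Rotation as Ro
from station import bot
def cam(c,o=None):
    p=bot.camera_params(c);K=np.array(p['K'])
    if 'R' in p: return K,np.array(p['R']),np.array(p['t'])
    o=o or bot.get_obs();T=np.eye(4);w=o['tool_rot'];T[:3,:3]=Ro.from_quat([w[1],w[2],w[3],w[0]]).as_matrix();T[:3,3]=o['eef_pos']
    M=np.linalg.inv(T@np.array(p['hand_eye']));return K,M[:3,:3],M[:3,3]
def ray(C,uv,z):
    K,R,t=C;d=R.T@np.linalg.inv(K)@np.array([*uv,1.]);c=-R.T@t;return c+d*(z-c[2])/d[2]
def proj(C,X):
    K,R,t=C;x=K@(R@np.array(X,float).reshape(-1,3).T+t[:,None]);return (x[:2]/x[2]).T
def dock2w(d,P):
    x,y,a=d;P=np.array(P,float).reshape(-1,3);c,s=np.cos(a),np.sin(a)
    return np.c_[x+c*P[:,0]-s*P[:,1],y+s*P[:,0]+c*P[:,1],P[:,2]]
BOX=[[x,y,z] for x in(-.06,.08) for y in(-.065,.065) for z in (0,.016)]
E
python3 - <<'E'
from h import *
from scipy.optimize import minimize
masks={}
for c,pix in [('side',(325,202)),('scene',(360,245))]:
    im=bot.read_camera(c)
    rs=bot.cut_out(c,'dock')
    for r in rs:
        e=r['extent'];print(c,np.round(e),r['score'])
        if e[0]<pix[0]<e[2] and e[1]<pix[1]<e[3] and c not in masks: masks[c]=r['pixels']
S=cam('side')
print('btn',ray(S,(307,192),.027),'fob',ray(S,(331,207),.031),'tl',ray(S,(265,209),0),ray(cam('scene'),(361,229),.027))
# fit silhouette hull IoU
full=BOX+[[x,y,.026] for x in(-.06,.08) for y in(-.055,-.005)]+[[-.002,-.03,.031]]
def cost(d):
    s=0
    for c,m in masks.items():
        C=cam(c);z=8;p=proj(C,dock2w(d,full));ys,xs=np.nonzero(m);x0,y0=xs.min()-15,ys.min()-15
        w,h=np.ptp(xs)+30,np.ptp(ys)+30
        a=cv2.resize(m[y0:y0+h,x0:x0+w].astype(np.uint8),None,fx=z,fy=z,interpolation=0)
        b=np.zeros_like(a);cv2.fillConvexPoly(b,cv2.convexHull(((p-[x0,y0]+.5)*z).astype(np.int32)),1)
        s+=1-(a&b).sum()/(a|b).sum()
    return s
b=ray(S,(307,192),.027);f=ray(S,(331,207),.031)
best=None
v=np.arctan2(*(f-b)[[1,0]])-np.arctan2(-.06,.068)
for da in(-.2,0,.2):
    a=v+da;d0=[b[0]-(np.cos(a)*-.04-np.sin(a)*.03),b[1]-(np.sin(a)*-.04+np.cos(a)*.03),a]
    r=minimize(cost,d0,method='Nelder-Mead',options=dict(initial_simplex=[d0]+[np.array(d0)+e for e in np.diag([.015,.015,.1])],xatol=1e-4,fatol=1e-4))
    print(r.x,r.fun)
    if best is None or r.fun<best.fun:best=r
d=best.x;np.save('dock.npy',d)
out=[]
for c,(u,v) in [('side',(325,202)),('scene',(360,245))]:
    im=bot.read_camera(c);C=cam(c);z=8;x0,y0=u-50,v-37
    k=cv2.resize(im[y0:y0+74,x0:x0+100],None,fx=z,fy=z,interpolation=2)[:,:]
    for P in [[-.06,-.065,.016],[.08,-.065,.016],[.08,.065,.016],[-.06,.065,.016],[-.04,.03,.027],[-.002,-.03,.031],[.058,-.03,.031],[-.04,-.03,.016]]:
        p=(proj(C,dock2w(d,P))[0]-[x0,y0]+.5)*z;cv2.circle(k,tuple(p.astype(int)),4,(0,255,0),1)
    out.append(cv2.resize(k,(400,296)))
cv2.imwrite('pics/crop1.png',cv2.resize(np.vstack(out),(400,592)))
E
```

```text
side [286. 285. 346. 339.] 0.73
side [161. 188. 228. 233.] 0.73
side [299. 186. 348. 222.] 0.55
scene [211. 255. 276. 306.] 0.65
scene [276. 168. 321. 196.] 0.57
btn [0.53666313 0.18288875 0.027     ] fob [0.56132408 0.09278514 0.031     ] tl [0.41174053 0.21397864 0.        ] [0.54352229 0.17804193 0.027     ]
[ 0.55560662  0.14431629 -0.54236564] 0.14304705741993762
[ 0.5555616   0.14421708 -0.54261525] 0.14302880518152372
[ 0.55585422  0.14453243 -0.54155615] 0.14330249910563708
```

View pics/crop1.png

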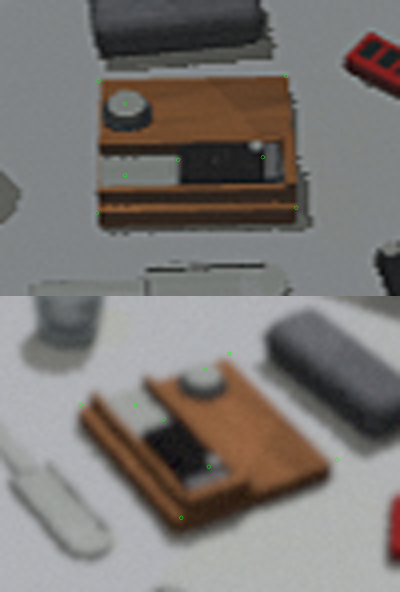

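The crop confirms the wooden dock with the small black fob. The fit matches well, with the channel's open end pointing at the tealight. Next I work out the approach move.

```bash
cat >> h.py <<'E'
def goal(P,z,d=None):
    """rows data: shift & turn from current pose to dock point P(x,y), height z, jaw along dock y"""
    d=np.load('dock.npy') if d is None else d
    o=bot.get_obs();w=o['tool_rot'];R=Ro.from_quat([w[1],w[2],w[3],w[0]])
    X=dock2w(d,[P[0],P[1],z])[0];yd=np.array([-np.sin(d[2]),np.cos(d[2]),0]);res=[]
    for s in(1,-1):
        zt=s*yd;yt=np.array([0,0,-1.]);xt=np.cross(yt,zt)
        res.append(np.degrees((R.inv()*Ro.from_matrix(np.c_[xt,yt,zt])).as_rotvec()).round(2))
    print('t',o['t'],'eef',np.round(o['eef_pos'],4),'tgt',X.round(4),'shift',R.inv().apply(X-o['eef_pos']).round(4),'dr',res[0],'or',res[1],'q',np.round(o['q'],2),'F',np.round(o['contact_force'],1),'w',round(o['gripper_width'],3))
E
python3 - <<'E'
from h import *
goal((-.04,0),.16)
print(np.array(bot.camera_params('wrist')['hand_eye']).round(3),ray(cam('side'),(115,160),0))
E
```

```text
t 1.3 eef [0.1557 0.6568 0.2313] tgt [0.5213 0.1649 0.16  ] shift [ 0.4692  0.0713 -0.3944] dr [-0.   17.75 -0.  ] or [-0.0000e+00 -1.6225e+02  1.0000e-02] q [-1.45  0.48  0.02  1.56 -0.01  1.11 -0.08] F [0.6 0.2 1.5] w 1.001
[[-0.001  0.954  0.301 -0.078]
 [ 0.    -0.301  0.954 -0.142]
 [ 1.     0.001 -0.     0.   ]
 [ 0.     0.     0.     1.   ]] [0.1058949  0.66333428 0.        ]
```

```bash
python3 - <<'E'
from h import *
S=cam('scene');D=cam('side')
print(ray(S,(312,137),0),ray(D,(115,162),0),proj(S,[[.156,.657,.231],[.156,.657,.45],[.156,.657,0]]),proj(D,[[.156,.657,.231],[.156,.657,.45],[.156,.657,0]]))
E
```

```text
[0.09925946 0.63962328 0.        ] [0.103122   0.65394185 0.        ] [[327.76757636  80.9378648 ]
 [329.09760574  16.05043622]
 [326.58308668 138.72492656]] [[102.6033936   93.37611646]
 [ 67.12874459  15.80862347]
 [130.94335696 155.34318228]]
```

```bash
python3 - <<'E'
import cv2,numpy as np
from station import bot
a=cv2.imread('pics/scene0.png')[0:160,250:410];b=cv2.imread('pics/side0.png')[0:180,0:180]
w=bot.read_camera('wrist')
k=np.hstack([cv2.resize(a,(400,400)),cv2.resize(b,(400,400))])
k=np.vstack([k,np.hstack([cv2.resize(w,(266,200)),np.zeros((200,534,3),np.uint8)])])
cv2.imwrite('pics/lamp.png',k)
E
```

```text
(no output)
```

View pics/lamp.png

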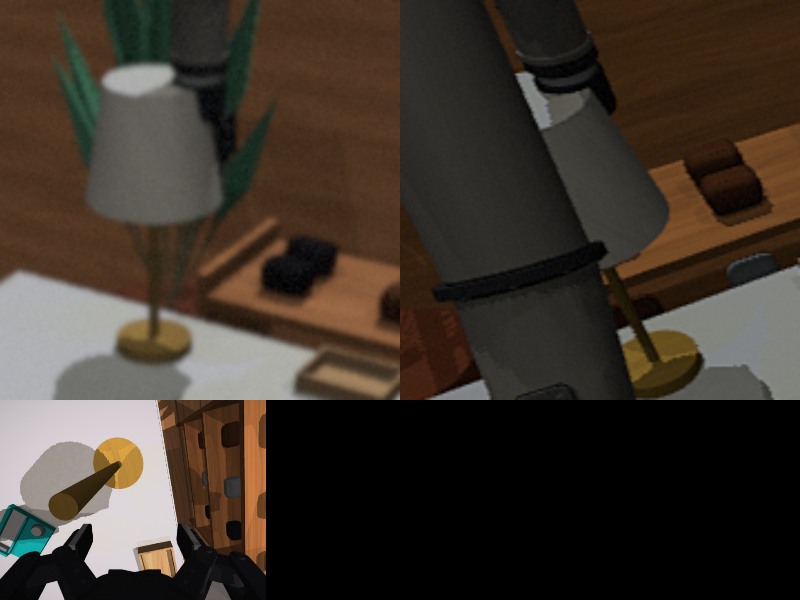

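The wrist camera sits inside the visible lamp shade, so the first move is small and directly away from the lamp (+x tool), with a force check.

```bash
python3 -m crank '[{"linear":[0.01,0,0],"dr":[0,0,0],"hand":1},{"linear":[0.03,0,0],"dr":[0,0,0],"hand":1},{"linear":[0.06,0,0],"dr":[0,0,0],"hand":1}]' 20
```

```text
t: 1.6
eef_pos: [0.2118, 0.6437, 0.2312]
tool_rot: [0.703, -0.702, 0.081, -0.08]
contact_force: [0.0, 0.3, -0.6]
gripper_width: 0.998
```

```bash
python3 -m crank '[{"linear":[0.03,0,-0.028],"dr":[0,2,0],"hand":0.5},{"linear":[0.055,0,-0.053],"dr":[0,4,0],"hand":0.1},{"linear":[0.08,0,-0.077],"dr":[0,6,0],"hand":0.1},{"linear":[0.105,0,-0.1],"dr":[0,8,0],"hand":0.1},{"linear":[0.13,0,-0.125],"dr":[0,10,0],"hand":0.1},{"linear":[0.155,0,-0.149],"dr":[0,12,0],"hand":0.1},{"linear":[0.18,0,-0.173],"dr":[0,14,0],"hand":0.1},{"linear":[0.205,0,-0.197],"dr":[0,16,0],"hand":0.1},{"linear":[0.23,0,-0.22],"dr":[0,17.5,0],"hand":0.1},{"linear":[0.255,0,-0.245],"dr":[0,17.7,0],"hand":0.1}]'; python3 -c "
from h import *
goal((-.04,0),.16)"
```

```text
t: 2.43
eef_pos: [0.407, 0.3439, 0.2316]
tool_rot: [0.681, -0.681, 0.19, -0.19]
contact_force: [-0.4, 0.3, -0.2]
gripper_width: 0.548
t 2.4333 eef [0.407  0.3439 0.2316] tgt [0.5213 0.1649 0.16  ] shift [ 0.1904  0.0716 -0.0942] dr [-0.05 -0.05  0.01] or [-2.0000e-02  1.7995e+02 -7.0000e-02] q [-0.99  0.24  0.21  1.91 -0.06  1.    0.27] F [-0.4  0.3 -0.2] w 0.548
```

```bash
python3 -m crank '[{"linear":[0.03,0,-0.015],"dr":[0,0,0],"hand":0.08},{"linear":[0.06,0,-0.03],"dr":[0,0,0],"hand":0.08},{"linear":[0.09,0,-0.045],"dr":[0,0,0],"hand":0.08},{"linear":[0.12,0,-0.06],"dr":[0,0,0],"hand":0.08},{"linear":[0.15,0.01,-0.075],"dr":[0,0,0],"hand":0.08},{"linear":[0.175,0.03,-0.088],"dr":[0,0,0],"hand":0.08},{"linear":[0.19,0.055,-0.094],"dr":[0,0,0],"hand":0.08},{"linear":[0.1904,0.0716,-0.0942],"dr":[0,0,0],"hand":0.08},{"linear":[0.1904,0.0716,-0.0942],"dr":[0,0,0],"hand":0.08}]'; python3 - <<'E'
from h import *
goal((-.04,0),.06)
d=np.load('dock.npy')
for n in range(1):
    o=bot.get_obs();im=bot.read_camera('wrist');C=cam('wrist',o)
    cv2.imwrite('pics/w1raw.png',im)
    for P in [[-.06,-.065,.016],[.08,-.065,.016],[.08,.065,.016],[-.06,.065,.016],[-.04,.03,.027],[-.002,-.03,.031],[-.04,-.03,.016],[-.06,-.05,.026],[-.06,-.01,.026]]:
        cv2.circle(im,tuple(proj(C,dock2w(d,P))[0].astype(int)),4,(0,255,0),1)
    # commanded finger tip spots projected at current height and TCP
    R=np.array(Ro.from_quat(np.array(o['tool_rot'])[[1,2,3,0]]).as_matrix())
    for zz in(-.03,0,.03):
        cv2.circle(im,tuple(proj(C,np.array(o['eef_pos'])+R@[0,-.006,zz])[0].astype(int)),3,(0,0,255),-1)
    for n in ['button_top','channel_spot','fob_center']:
        print(n,[(np.round(r['xy'],1),round(r['score'],2),np.round(ray(C,r['xy'],{'button_top':.027,'channel_spot':.016,'fob_center':.0235}[n]),4)) for r in bot.place_of('wrist',n)[:2]],dock2w(d,{'button_top':[-.04,.03,.027],'channel_spot':[-.04,-.03,.016],'fob_center':[.028,-.03,.0235]}[n]).round(4))
    cv2.imwrite('pics/w1.png',im)
E
```

```text
t: 3.18
eef_pos: [0.519, 0.1639, 0.1567]
tool_rot: [-0.679, 0.683, -0.192, 0.189]
contact_force: [-0.7, -0.2, 0.1]
gripper_width: 0.545
t 3.1833 eef [0.519  0.1639 0.1567] tgt [0.5213 0.1649 0.06  ] shift [0.0017 0.0967 0.0026] dr [ 0.3  -0.14 -0.14] or [  0.22 179.86   0.47] q [-0.66  0.36  0.3   1.95 -0.14  0.85  0.74] F [-0.7 -0.2  0.1] w 0.545
button_top [(array([360.1, 225.5]), 0.85, array([0.5344, 0.1882, 0.027 ])), (array([303.4,  70.4]), 0.66, array([0.4134, 0.21  , 0.027 ]))] [[0.5368 0.1906 0.027 ]]
channel_spot [(array([286.1, 220.5]), 0.83, array([0.5018, 0.1365, 0.016 ])), (array([289.1, 296.6]), 0.61, array([0.5627, 0.1001, 0.016 ]))] [[0.5058 0.1392 0.016 ]]
fob_center [(array([289.3, 294.6]), 0.92, array([0.5583, 0.1041, 0.0235])), (array([190. , 410.9]), 0.77, array([ 0.6145, -0.0486,  0.0235]))] [[0.564  0.1041 0.0235]]
```

View pics/w1.png

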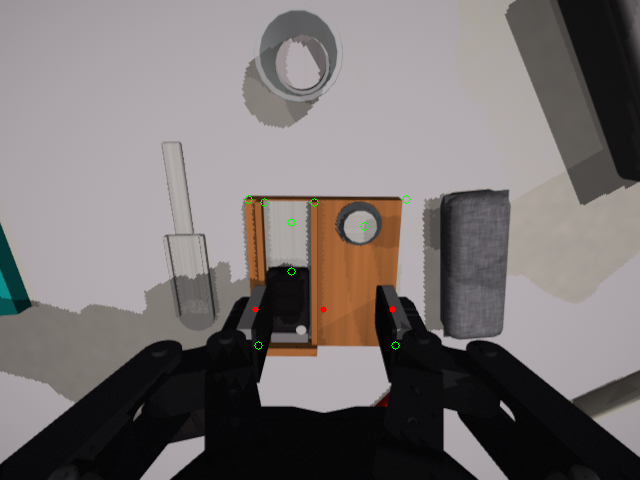

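The wrist picture shows the tips already 60 mm apart, at (256,308) and (393,308). The button is at (359,224), so the dock lies about 3 mm to the -y side of my fit. I correct for that and descend.

```bash
python3 - <<'E'
from h import *
d=np.load('dock.npy');d[:2]+=[-.0030,-.0018];np.save('dock.npy',d)
goal((-.04,0),.055)
E
```

```text
t 3.3833 eef [0.5209 0.1677 0.161 ] tgt [0.5183 0.1631 0.055 ] shift [ 1.00e-04  1.06e-01 -5.50e-03] dr [-0.11  0.11  0.05] or [ 8.0000e-02 -1.7989e+02  1.7000e-01] q [-0.67  0.36  0.3   1.95 -0.14  0.85  0.74] F [-0.1  1.   0.2] w 0.543
```

```bash
python3 - <<'E'
from h import *
d=np.load('dock.npy')
Z={'button_top':.027,'channel_spot':.016,'fob_center':.0235}
M={'button_top':[-.04,.03,.027],'channel_spot':[-.04,-.03,.016],'fob_center':[.028,-.03,.0235]}
for k in range(4):
    o=bot.get_obs();im=bot.read_camera('wrist');C=cam('wrist',o);print(np.round(o['eef_pos'],4))
    for n in (list(Z) if k<2 else []):
        r=[r for r in bot.place_of('wrist',n) if np.linalg.norm(proj(C,dock2w(d,M[n]))[0]-r['xy'])<25]
        if r: print(n,np.round(ray(C,r[0]['xy'],Z[n])-dock2w(d,M[n])[0],4))
E
```

```text
[0.5209 0.1677 0.161 ]
button_top [ 0.0025 -0.0011  0.    ]
channel_spot [-0.001  -0.0001  0.    ]
fob_center [-0.0031 -0.      0.    ]
[0.5206 0.1676 0.1607]
button_top [ 0.0026 -0.0009  0.    ]
channel_spot [-0.0002  0.0033  0.    ]
fob_center [0.0004 0.0029 0.    ]
[0.5203 0.1671 0.16  ]
[0.5203 0.167  0.1599]
```

```bash
python3 -m crank '[{"linear":[0,0.03,-0.002],"dr":[0,0,0],"hand":0.08},{"linear":[0,0.06,-0.004],"dr":[0,0,0],"hand":0.08},{"linear":[0,0.085,-0.004],"dr":[0,0,0],"hand":0.08},{"linear":[0,0.105,-0.004],"dr":[0,0,0],"hand":0.08},{"linear":[0,0.105,-0.004],"dr":[0,0,0],"hand":0.08},{"linear":[0,0.105,-0.004],"dr":[0,0,0],"hand":0.08},{"linear":[0,0.105,-0.004],"dr":[0,0,0],"hand":0.08}]'; python3 - <<'E'
from h import *
d=np.load('dock.npy');goal((-.04,0),.015)
o=bot.get_obs();w=bot.read_camera('wrist');s=bot.read_camera('side');C=cam('wrist',o)
R=Ro.from_quat(np.array(o['tool_rot'])[[1,2,3,0]]).as_matrix()
D=cam('side');c=proj(D,o['eef_pos'])[0].astype(int)
for n in ['button_top','channel_spot']:
    print(n,[(r['xy'],round(r['score'],2)) for r in bot.place_of('wrist',n)[:2]])
for P in [[-.04,.03,.027],[-.04,-.03,.016],[-.06,-.05,.026],[-.06,-.01,.026],[-.06,.065,.016],[-.06,-.065,.016]]:
    cv2.circle(w,tuple(proj(C,dock2w(d,P))[0].astype(int)),4,(0,255,0),1)
for zz in(-.03,.03): cv2.circle(w,tuple(proj(C,np.array(o['eef_pos'])+R@[0,-.005,zz])[0].astype(int)),3,(0,0,255),-1)
k=s[c[1]-50:c[1]+50,c[0]-67:c[0]+67]
cv2.imwrite('pics/w2.png',np.vstack([cv2.resize(w[100:400,150:550],(400,300)),cv2.resize(k,(400,298),interpolation=2)]))
E
```

```text
t: 4.47
eef_pos: [0.519, 0.1636, 0.0557]
tool_rot: [0.682, -0.681, 0.189, -0.19]
contact_force: [0.1, 0.2, 0.8]
gripper_width: 0.54
t 4.4667 eef [0.519  0.1636 0.0557] tgt [0.5183 0.1631 0.015 ] shift [-0.0004  0.0407 -0.0009] dr [-0.06  0.04  0.05] or [ 8.0000e-02 -1.7996e+02  9.0000e-02] q [-0.62  0.51  0.25  2.02 -0.21  0.63  0.8 ] F [0.1 0.2 0.8] w 0.54
button_top [([376.6, 281.0], 0.77)]
channel_spot [([266.1, 267.5], 0.67)]
```

View pics/w2.png

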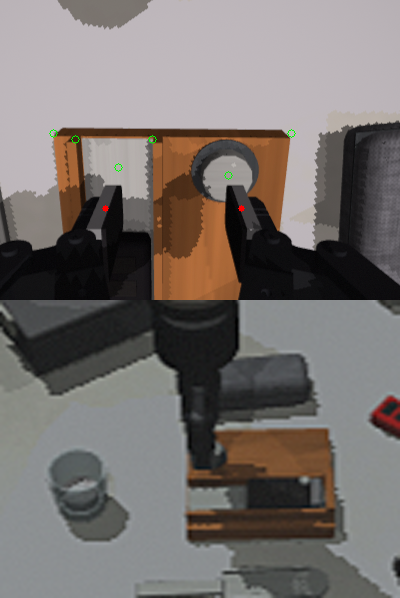

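The model now fits to about 1 mm, and the tips are lined up over the button and the channel. I descend gently and watch the force.

```bash
python3 -m crank '[{"linear":[0,0.01,-0.001],"dr":[0,0,0],"hand":0.08},{"linear":[0,0.02,-0.001],"dr":[0,0,0],"hand":0.08},{"linear":[0,0.027,-0.001],"dr":[0,0,0],"hand":0.08},{"linear":[0,0.032,-0.001],"dr":[0,0,0],"hand":0.08},{"linear":[0,0.032,-0.001],"dr":[0,0,0],"hand":0.08},{"linear":[0,0.032,-0.001],"dr":[0,0,0],"hand":0.08}]'; python3 - <<'E'
from h import *
goal((-.04,0),.015)
D=cam('side');s=bot.read_camera('side')
print([(r['xy'],round(r['score'],2)) for r in bot.place_of('side','fob_center')])
E
```

```text
t: 5.17
eef_pos: [0.517, 0.1624, 0.0222]
tool_rot: [-0.681, 0.682, -0.19, 0.189]
contact_force: [-1.8, 0.0, 2.4]
gripper_width: 0.539
t 5.1667 eef [0.517  0.1624 0.0222] tgt [0.5183 0.1631 0.015 ] shift [0.0007 0.0072 0.0013] dr [ 0.08  0.05 -0.07] or [-1.1000e-01 -1.7995e+02 -1.2000e-01] q [-0.6   0.57  0.23  2.03 -0.23  0.57  0.82] F [-1.8  0.   2.4] w 0.539
[([381.5, 238.3], 0.96), ([377.5, 179.8], 0.52), ([328.8, 206.4], 0.49)]
```

```bash
python3 -m crank '[{"linear":[0,0.002,0],"dr":[0,0,0],"hand":0.08},{"linear":[0,0.004,0],"dr":[0,0,0],"hand":0.08},{"linear":[0,0.005,0],"dr":[0,0,0],"hand":0.08},{"linear":[0,0.005,0],"dr":[0,0,0],"hand":0.08},{"linear":[0,0.005,0],"dr":[0,0,0],"hand":0.08}]'; python3 - <<'E'
from h import *
goal((-.04,0),.015)
s=bot.read_camera('side');cv2.imwrite('pics/s3.png',cv2.resize(s[160:240,270:390],(720,480),interpolation=2))
w=bot.read_camera('wrist');cv2.imwrite('pics/w3.png',w)
print([(np.round(r['xy']),round(r['score'],2)) for r in bot.place_of('side','fob_center')])
print([(np.round(r['xy']),round(r['score'],2)) for r in bot.place_of('wrist','fob_center')])
E
```

```text
t: 5.68
eef_pos: [0.5177, 0.1626, 0.0178]
tool_rot: [0.681, -0.681, 0.189, -0.189]
contact_force: [-2.6, -0.0, 5.0]
gripper_width: 0.539
t 5.6833 eef [0.5177 0.1626 0.0178] tgt [0.5183 0.1631 0.015 ] shift [0.0003 0.0028 0.0007] dr [-0.01  0.03 -0.01] or [-1.0000e-02 -1.7997e+02  2.0000e-02] q [-0.59  0.57  0.22  2.03 -0.23  0.56  0.82] F [-2.6 -0.   5. ] w 0.539
[(array([372., 181.]), 0.79), (array([382., 236.]), 0.65), (array([323., 206.]), 0.46)]
[(array([261., 381.]), 0.75)]
```

View pics/s3.png

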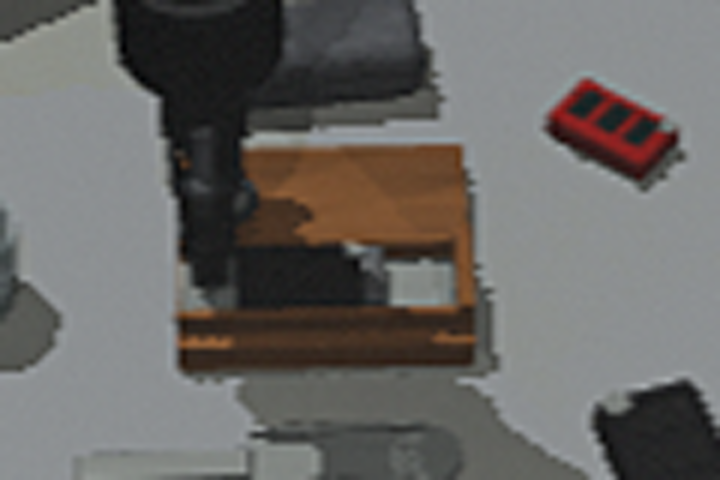

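The fob has popped and rests against the finger inside the channel. The force matches the spring: about 5 N up and 2.6 N along it. I hold and check that it stays still.

```bash
python3 -m crank '[{"linear":[0,0,0],"dr":[0,0,0],"hand":0.08},{"linear":[0,0,0],"dr":[0,0,0],"hand":0.08},{"linear":[0,0,0],"dr":[0,0,0],"hand":0.08},{"linear":[0,0,0],"dr":[0,0,0],"hand":0.08},{"linear":[0,0,0],"dr":[0,0,0],"hand":0.08},{"linear":[0,0,0],"dr":[0,0,0],"hand":0.08}]'; python3 - <<'E'
from h import *
goal((-.04,0),.015)
s=bot.read_camera('side');w=bot.read_camera('wrist')
a=cv2.resize(s[160:240,270:390],(720,480),interpolation=2);b=cv2.imread('pics/s3.png')
print('diff side',cv2.absdiff(a,b).mean(),cv2.absdiff(w,cv2.imread('pics/w3.png')).mean())
cv2.imwrite('pics/w4.png',np.vstack([w[200:480,120:520],cv2.resize(a,(400,267))]))
E
```

```text
t: 6.38
eef_pos: [0.5177, 0.1626, 0.0177]
tool_rot: [0.681, -0.681, 0.189, -0.189]
contact_force: [-1.4, -0.5, 5.7]
gripper_width: 0.543
t 6.3833 eef [0.5177 0.1626 0.0177] tgt [0.5183 0.1631 0.015 ] shift [0.0003 0.0027 0.0007] dr [-0.01  0.05 -0.  ] or [-0.0000e+00 -1.7995e+02  1.0000e-02] q [-0.59  0.57  0.22  2.03 -0.23  0.56  0.82] F [-1.4 -0.5  5.7] w 0.543
diff side 1.0783285108024692 0.7025043402777778
```

View pics/w4.png

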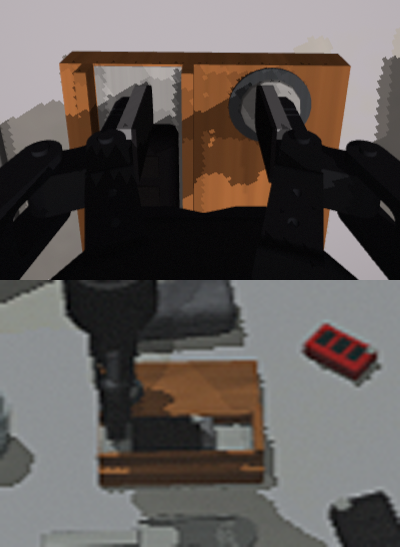

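The wrist view shows the finger in the channel with the fob's front stopped behind it, and the other finger on the pressed button. Nothing moved over 0.7 s, so I hand in.

```bash
python3 -c "
from station import bot
print(bot.hand_in())"
```

```text
the job is handed in; nothing more can be done
None
```

I pressed the steel button with one fingertip and held the other in the channel. The fob popped about 27 mm by geometry, stopped against that finger inside the channel, and I handed in with both fingers still in place.

- **Last checks:** at 6.4 s of the 32 s limit, pictures 0.7 s apart were almost identical, so the fob was still. The upward force was about 5 to 5.7 N, which fits the button near its bottom. I did not touch any other object, and the pictures showed nothing near the dock disturbed.
- **Disagreements:** the side and scene fit of the dock and the wrist camera differed by about 3.5 mm. I followed the wrist view, and it matched to about 1 mm from near. The sideways force readings (1.5 to 2.6 N) were noisy, and their direction was not cleanly along the channel.
- **Lamp:** at the start the arm overlapped the lamp shade in the pictures. I moved away from it with a force check and felt no contact.

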